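# Point out the reject bauble to the sorting station

### The job

Show the sorting station which bauble goes where: with your fingertips, point down at the red bauble from just above it for about two seconds, then point down at the blue tray in the same way, just above its middle, for about two seconds, then press the green button down to confirm, let it come back up and draw clear. The baubles are delicate: do not touch, move or lift any bauble, the tray or the carton, and do not bring the fingertips close over the other baubles or the carton.

Things in the scene. Friction and masses are not known exactly. Their poses are not given: they have to be found in the camera images.
- red_bauble: Glossy red Christmas bauble, a 66 mm ball with six small white dots round its upper half, fixed on a pin on a round steel foot 60 mm across. Loose, about 160 g, delicate and easily tipped. 113 mm tall in all. Origin: centre of the foot's underside, z up.
- red_bauble_top (a point): Topmost point of the red bauble, 113 mm above the table. Fingertips held 10 to 40 mm above this point are pointing at it.
- gold_bauble: Bystander: gold ball with a thin white band round its middle, 70 mm across, on the same kind of pin and 60 mm foot. Loose and delicate. 118 mm tall in all. Origin: centre of the foot's underside, z up.
- gold_bauble_top (a point): Topmost point of the gold bauble, 118 mm above the table.
- silver_bauble: Bystander: silver ball with two thin dark bands, 60 mm across, on the same kind of pin and 60 mm foot. Loose and delicate. 115 mm tall in all. Origin: centre of the foot's underside, z up.
- silver_bauble_top (a point): Topmost point of the silver bauble, 115 mm above the table.
- purple_bauble: Bystander: purple drop-shaped bauble with a brass band, 66 mm across, on the same kind of pin and 60 mm foot. Loose and delicate. 122 mm tall in all. Origin: centre of the foot's underside, z up.
- purple_bauble_top (a point): Topmost point of the purple bauble, 122 mm above the table.
- blue_tray: Empty blue plastic reject tray, open at the top, 100 x 100 mm and 60 mm high, walls and floor 4 mm thick (walls stand along its x and y axes). Loose, about 0.5 kg. Origin: centre of its underside.
- blue_tray_mouth (a point): Centre of the blue tray's open mouth, level with the rim, 60 mm above the table. Fingertips held 0 to 35 mm above this point are pointing at the tray.
- carton: Bystander: brown cardboard packing box, open at the top, same size as the tray (100 x 100 x 60 mm), about 0.5 kg, loose. Origin: centre of its underside.
- carton_mouth (a point): Centre of the carton's open mouth, level with the rim, 60 mm above the table.
- station: Grey control box of the sorting station, 90 x 90 mm and 65 mm high, fixed to the table, with the green button in the middle of its top. Origin: centre of its underside.
- confirm_top (a point): Centre of the top face of the green push button (36 mm across) on the control box; it moves with the button. The button is pressed straight down.
- confirm (a joint): How far the green button is pressed, in m: 0 is up, 0.006 fully down. Sprung: fully down takes about 5 N, and it comes back up when let go. It counts as pressed beyond 0.004.
There are look-alikes about, which are no part of the job. Of the things like the red_bauble, leave any that is turquoise; of the rest the smaller one is meant.

How it is judged:
On the way, in this order (a step that is already met when the one before it is completed fails the run):
1. the fingertips point at the red bauble from above: the grasp point (about 19 mm behind the tips) within 30 mm sideways of its topmost point and 15 to 65 mm above it, for 1.5 s on end (horizontal distance between the grasp point and red_bauble_top below 0.03 m and z of the grasp point in the frame of red_bauble_top between 0.015 and 0.065 m), for 1.5 s.
2. the fingertips point at the blue tray: the grasp point within 30 mm sideways of the middle of its mouth and at most 65 mm above its rim (or 10 mm below), for 1.5 s on end (horizontal distance between the grasp point and blue_tray_mouth below 0.03 m and z of the grasp point in the frame of blue_tray_mouth between -0.01 and 0.065 m), for 1.5 s.
3. the green button is pressed down (beyond 4 mm of its 6 mm) (value of joint confirm above 0.004 m), for 0.05 s.
At the end, for the whole second after the job is handed in: The green button is up again (under 1.5 mm), and every bauble, the blue tray and the carton stand upright (within 0.1 rad), at rest, within 8 mm of where they began (value of joint confirm below 0.0015 m and distance of each of red_bauble, gold_bauble, silver_bauble, purple_bauble, blue_tray, carton from where it was at the start of the episode below 0.008 m and angle between each of red_bauble, gold_bauble, silver_bauble, purple_bauble, blue_tray, carton's own z axis and vertical below 0.1 rad and linear speed of each of red_bauble, gold_bauble, silver_bauble, purple_bauble, blue_tray, carton below 0.02 m/s); the robot touches nothing.
It fails at once if the robot touches a bauble (over 0.3 N) (contact force between any of the fingers, the arm and red_bauble above 0.3 N or contact force between any of the fingers, the arm and gold_bauble above 0.3 N or contact force between any of the fingers, the arm and silver_bauble above 0.3 N or contact force between any of the fingers, the arm and purple_bauble above 0.3 N).
It fails at once if the robot touches the blue tray or the carton (over 0.3 N) (contact force between any of the fingers, the arm and blue_tray above 0.3 N or contact force between any of the fingers, the arm and carton above 0.3 N).
It fails at once if a bauble, the tray or the carton is moved or lifted by more than 8 mm (distance of any of red_bauble, gold_bauble, silver_bauble, purple_bauble, blue_tray, carton from where it was at the start of the episode above 0.008 m).
It fails at once if the fingertips point at another bauble (grasp point within 30 mm sideways of its top and less than 60 mm above it, so tips closer than about 40 mm) ((horizontal distance between the grasp point and gold_bauble_top below 0.03 m and z of the grasp point in the frame of gold_bauble_top below 0.06 m) or (horizontal distance between the grasp point and silver_bauble_top below 0.03 m and z of the grasp point in the frame of silver_bauble_top below 0.06 m) or (horizontal distance between the grasp point and purple_bauble_top below 0.03 m and z of the grasp point in the frame of purple_bauble_top below 0.06 m)).
It fails at once if the fingertips point at the carton (grasp point within 30 mm of its middle and less than 40 mm above its rim, so tips closer than about 20 mm) (horizontal distance between the grasp point and carton_mouth below 0.03 m and z of the grasp point in the frame of carton_mouth below 0.04 m).
It also fails if it takes over 58 s, if anything falls off the work surface, if the arm or the gripper's body presses on something with over 40 N, if the wrist force passes 120 N, or if a joint passes its speed limit or range.

### The arm

A 6-joint arm with a two-finger parallel gripper is mounted at the origin on the work surface. World frame = base frame: x ahead of the robot, y to its left, z up, the work surface at z = 0. Lengths are in m, angles in rad, forces in N, time in s.
With the tool pointing down it reaches from about 0.35 to 0.975 m from the base axis. Payload 7.1 kg.
Tool frame: the origin (TCP) lies at the very end of the fingers, on their centre line; the grasp point (between the pads) lies 19 mm behind it; x points along the fingers, y is the direction in which the jaws open and shut, and the axes are right-handed (so a half turn about x gives the same grasp; the last joint's range is limited). The gripper opens to 88 mm and grips with 3 to 60 N. Pads are 20 mm wide; open, the fingers measure 115 mm over their backs; the gripper's body (75 mm by 178 mm) begins 61 mm behind the grasp point.
Start: joints at [1.278, 0.423, 1.63, -0, 1.089, -0.019], TCP at [0.169, 0.602, 0.223] pointing down, gripper open.
Joint ranges: [-3, 3], [-0.9, 2.11], [0.09, 2.58], [-1.31, 4.45], [0.11, 2.69], [-2.54, 2.54]. Speed limits (rad/s): [2.39, 2.39, 3.01, 3.14, 3.14, 3.14].

### API

Orientations are given as [roll, pitch, yaw] about the fixed x, y, z axes, in that order (R = Rz(yaw) Ry(pitch) Rx(roll)).
In Python, from plant import robot gives the robot as it stands.
- The arm moves only by the tool carry_out, never from a script. Its arguments are lists of equal length, an entry for each row: "travel": the shift along the world's x, y, z scaled (see below), a list of three; "turn": the turn, a rotation vector about the world's x, y, z scaled (see below), a list of three; "jaw": the opening, from 0 (shut) to 1 (fully open). In form: {"travel": [[x, y, z], ...], "turn": [[ax, ay, az], ...], "jaw": [jaw, ...]}. A call has 1 to 20 rows; each row is the pose to reach, as a shift and turn from the pose commanded when the call began; what a row does not reach only later rows make up. The controller multiplies each number of a shift by 0.2 m and each number of a turn by 60 degrees. A row lasts 1/8 s, in which the tool goes at most 62.5 mm and 10.7 degrees, less where a joint would pass 70% of its speed; a pose out of reach is approached as far as the arm can. A call with a number of a shift or a turn outside -1 to 1 is refused whole. A call with a gripper value outside its range is refused whole. The fingers move at their own pace and stop on an object; the grip force is fixed at half the most. Time passes only in rows, so rows that repeat a pose let the fingers close. It gives the time, the measured TCP pose, the force and the opening at its end, in the units of the state.
- robot.read_state(): the state, without advancing time (a new reading comes with each control period).
- robot.capture(name): name is "side" or "top"; returns the picture (384x512x3 uint8, red, green, blue); there is no depth.
- robot.camera_info(name): a dict with "fx", "fy", "cx", "cy" (pixels), "rvec" (rotation vector, rad) and "tvec" (3), from world to camera coordinates, as OpenCV has them. Camera axes: x right, y down, z forward; pixel columns grow to the right and rows downward; lengths in m; the calibration is good to about 2 mm. A picture is of the moment at which its call begins. camera_info takes no time and is no camera call.
- robot.job_done(): hands the job in, once; it reports no verdict.
Trained networks look in the newest picture that a camera, given by its name, has taken for a name from the list of things; names that differ only in an ending like _2 or _b are one class to them, and where a whole thing is asked for, a point or a joint stands for the part that bears it (a point fixed in the world has none). Each returns a list of dicts, best first, with "conf" (0 to 1); they miss things now and then, are a little off and sometimes report something else, mostly with a low value. They report only what shows in the picture. A call takes as long as a camera call. They do not tell look-alikes from the thing itself.
- robot.look_for(name, camera): "rect" ([left, top, width, height] in pixels, round what is visible of it).
- robot.regions_of(name, camera): "region" (384x512 bool, what is visible of it) and "rect" ([left, top, width, height] in pixels, round what is visible of it).
- robot.tip_of(name, camera): "at" ([column, row] in pixels: a listed point, or the origin of a listed thing).
The state is a dict: "t": time; "joint_positions": joint angles; "joint_velocities": joint speeds; "tau": joint torques, N m; "ee_pos": TCP position; "ee_rot": TCP orientation; "contact_force": force on the tool from outside, world axes, zero at the start; "moment": the same for the moment, N m; "gripper_width": finger opening in m.
Only numpy, scipy, OpenCV 4.12 (cv2) and the standard library are available. Lean on these libraries where they do the work, as an engineer would, in place of code of your own. Each camera call takes 0.05 s, during which the arm holds its last target. There are 200 camera calls.

## Working session

There is one attempt and no reset: what is moved stays moved. The work goes in short steps, Python scripts to look and compute and a tool call to move; the robot and the scene stay as the last step left them, time stands still between calls to the robot, and variables do not carry over. Pictures are saved under pics/ and viewed, about 8 in all and at most 12, crops included, and the job is handed in when it is done.

Besides the shell and the picture viewer there is one more tool, called after "Emit:" as name(argument=value, ...) on one line, values as JSON. carry_out: Moves the arm, as the interface text tells. Its arguments: {"type":"object","properties":{"travel":{"type":"array","items":{"type":"array","items":{"type":"number","minimum":-1,"maximum":1}}},"turn":{"type":"array","items":{"type":"array","items":{"type":"number","minimum":-1,"maximum":1}}},"jaw":{"type":"array","items":{"type":"number"}}},"required":["travel","turn","jaw"]}

```bash
mkdir -p pics; cat > h.py <<'E'
import numpy as np, cv2
from plant import robot
def cam(n):
    c=robot.camera_info(n); K=np.array([[c['fx'],0,c['cx']],[0,c['fy'],c['cy']],[0,0,1.]])
    return K,np.array(c['rvec'],float),np.array(c['tvec'],float)
def ray(n,p):
    K,r,t=cam(n);R=cv2.Rodrigues(r)[0]
    return -R.T@t, R.T@np.linalg.inv(K)@np.array([p[0],p[1],1.])
def at_z(n,p,z):
    o,d=ray(n,p); return o+d*(z-o[2])/d[2]
def proj(n,X):
    K,r,t=cam(n); return cv2.projectPoints(np.array(X,float).reshape(-1,1,3),r,t,K,None)[0].reshape(-1,2)
def tri(p1,p2):
    (a,d),(b,e)=ray('top',p1),ray('side',p2)
    s=np.linalg.lstsq(np.c_[d,-e],b-a,rcond=None)[0]; A=a+d*s[0];B=b+e*s[1]
    return (A+B)/2,np.linalg.norm(A-B)
E
python3 - <<'E'
from h import *
for n in('top','side'):
    im=robot.capture(n); cv2.imwrite(f'pics/{n}0.png',cv2.resize(im[:,:,::-1],(800,600),interpolation=cv2.INTER_CUBIC))
    print(n,'cam at',ray(n,(0,0))[0].round(3))
    for k in ['red_bauble','gold_bauble','silver_bauble','purple_bauble','blue_tray','carton','station']:
        print(k,[(np.round(d['rect']).astype(int).tolist(),round(d['conf'],2)) for d in robot.look_for(k,n)])
    for k in ['red_bauble_top','gold_bauble_top','silver_bauble_top','purple_bauble_top','blue_tray_mouth','carton_mouth','confirm_top']:
        z=dict(r=.113,g=.118,s=.115,p=.122,b=.06,c=.06)[k[0]]
        if k=='confirm_top': z=.075
        print(k,[(np.round(d['at'],1).tolist(),round(d['conf'],2),at_z(n,d['at'],z).round(3).tolist()) for d in robot.tip_of(k,n)])
E
```

```text
top cam at [0.483 0.02  1.057]
red_bauble [([300, 171, 29, 36], 0.96), ([312, 111, 43, 51], 0.91), ([262, 122, 30, 32], 0.78), ([153, 180, 36, 31], 0.37)]
gold_bauble [([365, 183, 40, 31], 0.67)]
silver_bauble [([155, 178, 30, 35], 0.63)]
purple_bauble [([225, 163, 33, 36], 0.94)]
blue_tray [([252, 244, 47, 49], 0.86), ([152, 232, 52, 54], 0.55)]
carton [([149, 238, 56, 48], 0.66), ([250, 243, 50, 51], 0.58), ([332, 236, 52, 49], 0.3)]
station [([333, 236, 53, 46], 0.93)]
red_bauble_top [([336.5, 125.9], 0.87, [0.751, -0.156, 0.113]), ([315.3, 187.3], 0.77, [0.615, -0.104, 0.113]), ([275.4, 127.7], 0.75, [0.75, -0.02, 0.113])]
gold_bauble_top [([394.1, 192.4], 0.77, [0.599, -0.274, 0.118]), ([276.3, 268.6], 0.31, [0.441, -0.014, 0.118])]
silver_bauble_top [([166.5, 193.1], 0.72, [0.608, 0.22, 0.115])]
purple_bauble_top [([241.7, 173.2], 0.69, [0.648, 0.056, 0.122])]
blue_tray_mouth [([275.9, 267.7], 0.63, [0.441, -0.015, 0.06]), ([314.4, 186.4], 0.55, [0.624, -0.109, 0.06])]
carton_mouth [([174.5, 259.6], 0.79, [0.464, 0.213, 0.06])]
confirm_top [([361.6, 266.6], 0.49, [0.44, -0.205,
[... 367 characters left out ...]
7), ([343, 235, 45, 65], 0.2)]
station [([249, 266, 74, 80], 0.63)]
red_bauble_top [([359.5, 162.8], 0.8, [0.8, -0.114, 0.113]), ([304.2, 201.1], 0.64, [0.61, -0.11, 0.113]), ([308.0, 157.9], 0.62, [0.739, -0.02, 0.113])]
gold_bauble_top [([368.1, 241.5], 0.85, [0.592, -0.264, 0.118])]
silver_bauble_top [([190.3, 139.0], 0.91, [0.61, 0.232, 0.115]), ([207.7, 240.7], 0.49, [0.405, -0.058, 0.115])]
purple_bauble_top [([252.8, 160.8], 0.65, [0.636, 0.052, 0.122])]
blue_tray_mouth []
carton_mouth [([144.5, 187.5], 0.56, [0.461, 0.218, 0.06])]
confirm_top [([287.3, 282.6], 0.8, [0.455, -0.199, 0.075]), ([282.2, 313.7], 0.53, [0.401, -0.234, 0.075]), ([305.5, 199.8], 0.31, [0.655, -0.081, 0.075])]
```

View pics/top0.png

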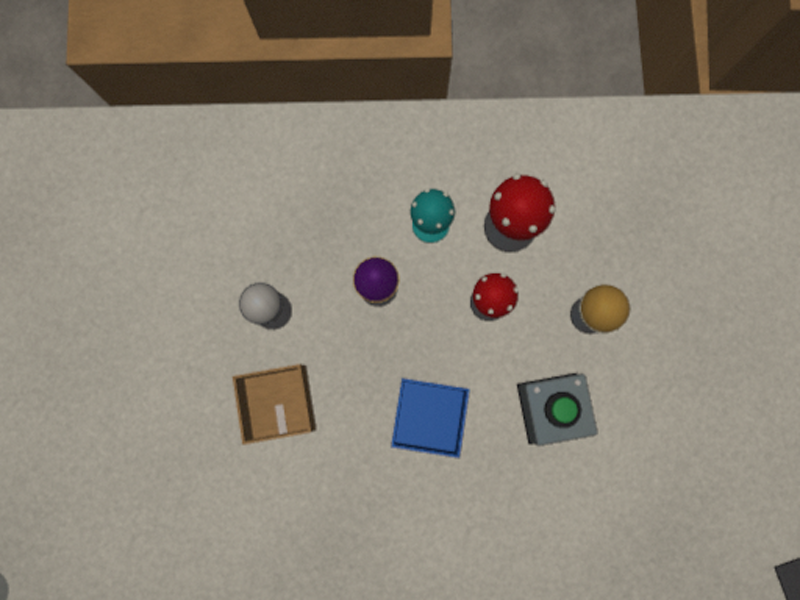

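View pics/side0.png

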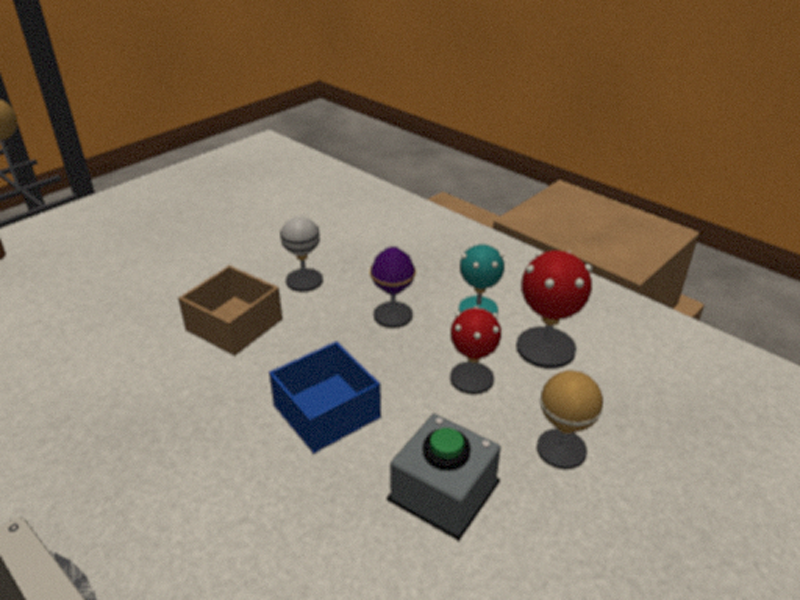

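Both views show three candidates. Pixels are for the 800x600 top view:
- Turquoise ball at (432,212), excluded by its colour.
- Large red ball at (522,208), excluded because it is the larger of the two reds.
- Small red ball at (495,296), which fits the description.

Other things in the top view: blue tray (430,418), carton (274,404), green button (565,409), gold (605,308), purple (376,279), silver (260,303). Next I'll measure by colour and confirm in one crop.

```bash
python3 - <<'E'
from h import *
rng={'red':[((0,120,50),(8,255,255)),((172,120,50),(180,255,255))],'green':[((50,120,50),(75,255,255))],'blue':[((105,120,40),(120,255,255))],
'gold':[((12,120,90),(28,255,255))],'purple':[((125,80,20),(160,255,255))],'turq':[((78,100,40),(98,255,255))]}
out={}
for n in('top','side'):
    im=robot.capture(n); hsv=cv2.cvtColor(im,cv2.COLOR_RGB2HSV)
    for k,rs in rng.items():
        m=sum(cv2.inRange(hsv,a,b) for a,b in rs).astype(np.uint8)
        m=cv2.morphologyEx(m,cv2.MORPH_CLOSE,np.ones((5,5)))
        if n=='side': m[:120]=0
        else: m[:85]=0
        for c in cv2.findContours(m,cv2.RETR_EXTERNAL,cv2.CHAIN_APPROX_NONE)[0]:
            if cv2.contourArea(c)<150: continue
            p,r=cv2.minEnclosingCircle(c); M=cv2.moments(c); g=(M['m10']/M['m00'],M['m01']/M['m00'])
            o={'red':.08,'green':.078,'blue':.06,'gold':.083,'purple':.09,'turq':.08}[k]
            print(n,k,np.round(g,1),'circ',np.round(p,1),round(r,1),'xy',at_z(n,g,o).round(4)[:2], at_z(n,p,o).round(4)[:2])
            if k=='blue': print(' box',cv2.minAreaRect(c),[at_z(n,q,.06).round(3)[:2].tolist() for q in cv2.boxPoints(cv2.minAreaRect(c))])
    if n=='top': cv2.imwrite('pics/crop.png',cv2.resize(im[100:230,240:420,::-1],(720,520),interpolation=cv2.INTER_CUBIC))
for a,b in [((315.3,187.3),(304.2,201.1)),((361.6,262),(285.5,283))]: print('tri',tri(a,b))
print(robot.read_state())
E
```

```text
top red [316.3 188.8] circ [316.5 188.7] 14.2 xy [ 0.6157 -0.1103] [ 0.6158 -0.1107]
top red [333.2 132.7] circ [333.5 132.5] 20.8 xy [ 0.7447 -0.1538] [ 0.7451 -0.1545]
top green [360.9 262. ] circ [360.9 261.9] 8.4 xy [ 0.4501 -0.2033] [ 0.4503 -0.2033]
top blue [274.9 267. ] circ [275. 267.] 30.0 xy [ 0.4425 -0.013 ] [ 0.4425 -0.0131]
 box ((275.0297546386719, 266.9783935546875), (43.5135612487793, 43.72151184082031), 8.972625732421875) [[0.403, 0.044], [0.499, 0.026], [0.482, -0.071], [0.386, -0.052]]
top gold [173.6 258.2] circ [173.5 258.5] 30.1 xy [0.4676 0.2108] [0.4669 0.211 ]
top gold [386.8 196.9] circ [386.9 196.6] 15.1 xy [ 0.5936 -0.2675] [ 0.5942 -0.2678]
top purple [240.  178.3] circ [240.  178.3] 13.7 xy [0.6417 0.0612] [0.6416 0.0612]
top turq [275.8 137.7] circ [275.  137.5] 16.8 xy [ 0.7358 -0.0219] [ 0.7362 -0.02  ]
side red [304.1 212.8] circ [304. 213.] 16.0 xy [ 0.6148 -0.1089] [ 0.6141 -0.1092]
side red [356.  181.7] circ [355.1 181.6] 22.4 xy [ 0.7768 -0.126 ] [ 0.7759 -0.1243]
side green [285.6 282.6] circ [285.5 282.5] 10.8 xy [ 0.4511 -0.1984] [ 0.4512 -0
[... 941 characters left out ...]
85138605446444))
{'t': 1.6, 'joint_positions': array([ 1.27802690e+00,  4.23100856e-01,  1.62989997e+00, -2.85963208e-06,
        1.08859213e+00, -1.90019751e-02]), 'joint_velocities': array([ 5.06407177e-04, -4.41473358e-05,  9.10174770e-04,  1.00571235e-03,
       -1.13069441e-04,  1.50728627e-05]), 'tau': array([ 8.39963068e-04, -5.44568253e+01, -2.74033016e+01,  6.45538489e-02,
        1.69752486e-02,  9.41030891e-06]), 'ee_pos': array([0.1689485 , 0.60171763, 0.22267454]), 'ee_rot': array([-0.14008339,  1.57079377, -0.41384951]), 'contact_force': array([ 0.4558325 ,  0.0475061 , -0.56298668]), 'moment': array([-0.03218359, -0.00337776,  0.01852669]), 'gripper_width': 0.0877366070770646}
```

View pics/crop.png

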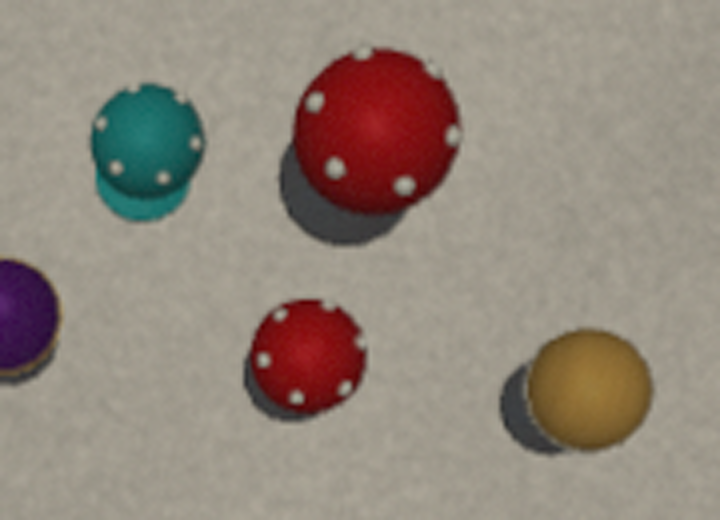

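The crop confirms it. The small red ball with white dots at crop (308,355) stands apart from the larger red at (378,130) and the turquoise at (147,140). Targets: red at (0.616,-0.110), tray at (0.4425,-0.0135), button at (0.4505,-0.2025) with its top at about z 0.08. I'll shut the fingers and cross at z 0.22.

Emit:
carry_out(travel=[[0.14, -0.22, 0], [0.28, -0.45, 0], [0.42, -0.67, 0], [0.56, -0.9, 0], [0.56, -0.9, 0]], turn=[[0, 0, 0], [0, 0, 0], [0, 0, 0], [0, 0, 0], [0, 0, 0]], jaw=[0, 0, 0, 0, 0])

```text
t: 2.22
ee_pos: [0.2822, 0.4191, 0.2228]
ee_rot: [-1.342, 1.57, -1.62]
contact_force: [0.2, 0.8, 0.2]
gripper_width: 0.0413
```

Emit:
carry_out(travel=[[0.14, -0.22, 0], [0.28, -0.45, 0], [0.42, -0.67, 0], [0.56, -0.9, 0], [0.56, -0.9, 0]], turn=[[0, 0, 0], [0, 0, 0], [0, 0, 0], [0, 0, 0], [0, 0, 0]], jaw=[0, 0, 0, 0, 0])

```text
t: 2.85
ee_pos: [0.3945, 0.2402, 0.2229]
ee_rot: [0.593, 1.57, 0.315]
contact_force: [-0.3, 0.1, 0.3]
gripper_width: 0.0001
```

Emit:
carry_out(travel=[[0.14, -0.22, 0], [0.28, -0.45, 0], [0.42, -0.67, 0], [0.56, -0.9, 0], [0.56, -0.9, 0]], turn=[[0, 0, 0], [0, 0, 0], [0, 0, 0], [0, 0, 0], [0, 0, 0]], jaw=[0, 0, 0, 0, 0])

```text
t: 3.48
ee_pos: [0.5069, 0.0608, 0.2228]
ee_rot: [0.436, 1.57, 0.159]
contact_force: [-0.5, 0.5, 0.0]
gripper_width: 0.0005
```

Emit:
carry_out(travel=[[0.14, -0.22, 0], [0.28, -0.43, 0], [0.42, -0.65, 0], [0.55, -0.86, 0], [0.55, -0.86, 0], [0.55, -0.86, 0]], turn=[[0, 0, 0], [0, 0, 0], [0, 0, 0], [0, 0, 0], [0, 0, 0], [0, 0, 0]], jaw=[0, 0, 0, 0, 0, 0])

```text
t: 4.22
ee_pos: [0.6145, -0.1082, 0.2222]
ee_rot: [2.833, 1.569, 2.561]
contact_force: [0.3, 0.0, 0.0]
gripper_width: 0.0005
```

```bash
python3 - <<'E'
from h import *
s=robot.read_state(); print(s['ee_pos'],s['joint_positions'].round(2))
im=robot.capture('side'); cv2.imwrite('pics/s1.png',im[:,:,::-1])
print(proj('side',[s['ee_pos'],[.616,-.11,.113]]))
E
```

```text
[ 0.61451646 -0.10816088  0.22216676] [-0.19  0.42  1.63  0.    1.09 -1.49]
[[308.82621592 152.23639703]
 [306.02331581 199.73633401]]
```

View pics/s1.png

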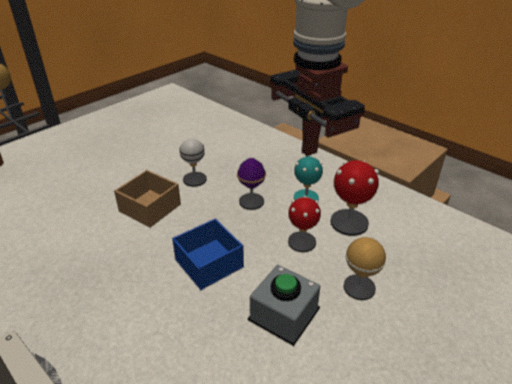

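The closed tips show at (311,152), straight above the small red bauble's top at (305,199). Lowering to about 27 mm above it and holding.

Emit:
carry_out(travel=[[0, 0, -0.15], [0, 0, -0.3], [0, 0, -0.41], [0, 0, -0.41], [0, 0, -0.41], [0, 0, -0.41], [0, 0, -0.41], [0, 0, -0.41], [0, 0, -0.41], [0, 0, -0.41], [0, 0, -0.41], [0, 0, -0.41], [0, 0, -0.41], [0, 0, -0.41], [0, 0, -0.41], [0, 0, -0.41], [0, 0, -0.41], [0, 0, -0.41], [0, 0, -0.41], [0, 0, -0.41]], turn=[[0, 0, 0], [0, 0, 0], [0, 0, 0], [0, 0, 0], [0, 0, 0], [0, 0, 0], [0, 0, 0], [0, 0, 0], [0, 0, 0], [0, 0, 0], [0, 0, 0], [0, 0, 0], [0, 0, 0], [0, 0, 0], [0, 0, 0], [0, 0, 0], [0, 0, 0], [0, 0, 0], [0, 0, 0], [0, 0, 0]], jaw=[0, 0, 0, 0, 0, 0, 0, 0, 0, 0, 0, 0, 0, 0, 0, 0, 0, 0, 0, 0])

```text
t: 6.78
ee_pos: [0.615, -0.1103, 0.1407]
ee_rot: [-0.531, 1.571, -0.805]
contact_force: [-0.1, 0.9, 0.1]
gripper_width: 0.0006
```

```bash
python3 - <<'E'
from h import *
im=robot.capture('side'); cv2.imwrite('pics/s2.png',cv2.resize(im[100:300,200:420,::-1],(660,600),interpolation=cv2.INTER_CUBIC))
E
```

```text
(no output)
```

View pics/s2.png

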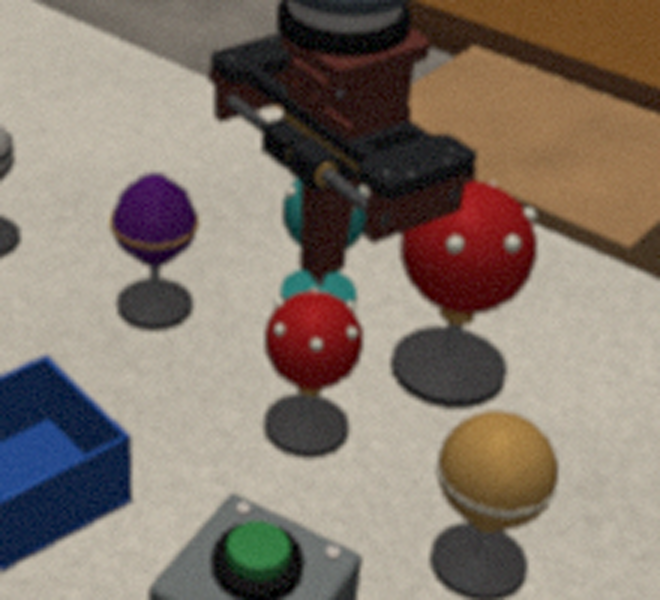

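The tips sit at crop (318,275), just above the red ball's top at (313,293), and nothing has been disturbed. On to the tray.

Emit:
carry_out(travel=[[0, 0, 0.2], [0, 0, 0.41], [-0.2, 0.11, 0.41], [-0.43, 0.24, 0.41], [-0.65, 0.36, 0.41], [-0.86, 0.48, 0.41], [-0.86, 0.48, 0.41], [-0.86, 0.48, 0.41]], turn=[[0, 0, 0], [0, 0, 0], [0, 0, 0], [0, 0, 0], [0, 0, 0], [0, 0, 0], [0, 0, 0], [0, 0, 0]], jaw=[0, 0, 0, 0, 0, 0, 0, 0])

```text
t: 7.82
ee_pos: [0.4441, -0.0144, 0.2233]
ee_rot: [0.153, 1.569, -0.12]
contact_force: [-0.5, -0.3, 0.5]
gripper_width: 0.0005
```

Emit:
carry_out(travel=[[0, 0, -0.2], [0, 0, -0.45], [0, 0, -0.71], [0, 0, -0.71], [0, 0, -0.71], [0, 0, -0.71], [0, 0, -0.71], [0, 0, -0.71], [0, 0, -0.71], [0, 0, -0.71], [0, 0, -0.71], [0, 0, -0.71], [0, 0, -0.71], [0, 0, -0.71], [0, 0, -0.71], [0, 0, -0.71], [0, 0, -0.71], [0, 0, -0.71], [0, 0, -0.71], [0, 0, -0.71]], turn=[[0, 0, 0], [0, 0, 0], [0, 0, 0], [0, 0, 0], [0, 0, 0], [0, 0, 0], [0, 0, 0], [0, 0, 0], [0, 0, 0], [0, 0, 0], [0, 0, 0], [0, 0, 0], [0, 0, 0], [0, 0, 0], [0, 0, 0], [0, 0, 0], [0, 0, 0], [0, 0, 0], [0, 0, 0], [0, 0, 0]], jaw=[0, 0, 0, 0, 0, 0, 0, 0, 0, 0, 0, 0, 0, 0, 0, 0, 0, 0, 0, 0])

```text
t: 10.32
ee_pos: [0.443, -0.0143, 0.0807]
ee_rot: [-0.748, 1.571, -1.022]
contact_force: [0.2, -0.4, 0.3]
gripper_width: 0.0004
```

```bash
python3 - <<'E'
from h import *
im=robot.capture('side'); cv2.imwrite('pics/s3.png',cv2.resize(im[130:330,130:350,::-1],(660,600),interpolation=cv2.INTER_CUBIC))
E
```

```text
(no output)
```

View pics/s3.png

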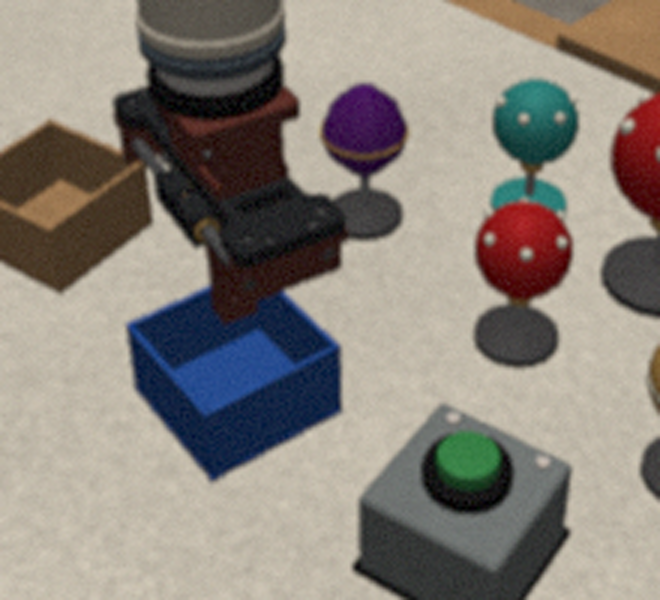

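The tips at crop (232,318) hang over the tray's mouth, and nothing has moved. Next is the button.

Emit:
carry_out(travel=[[0, 0, 0.2], [0, 0, 0.4], [0.01, -0.25, 0.4], [0.02, -0.5, 0.4], [0.03, -0.75, 0.4], [0.04, -0.94, 0.4], [0.04, -0.94, 0.4], [0.04, -0.94, 0.25], [0.04, -0.94, 0.1], [0.04, -0.94, 0.1], [0.04, -0.94, 0.1]], turn=[[0, 0, 0], [0, 0, 0], [0, 0, 0], [0, 0, 0], [0, 0, 0], [0, 0, 0], [0, 0, 0], [0, 0, 0], [0, 0, 0], [0, 0, 0], [0, 0, 0]], jaw=[0, 0, 0, 0, 0, 0, 0, 0, 0, 0, 0])

```text
t: 11.75
ee_pos: [0.4513, -0.2018, 0.1014]
ee_rot: [-0.002, 1.57, -0.275]
contact_force: [-0.5, 0.3, 0.1]
gripper_width: 0.0002
```

```bash
python3 - <<'E'
from h import *
im=robot.capture('side'); cv2.imwrite('pics/s4.png',cv2.resize(im[200:350,210:375,::-1],(660,600),interpolation=cv2.INTER_CUBIC))
E
```

```text
(no output)
```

View pics/s4.png

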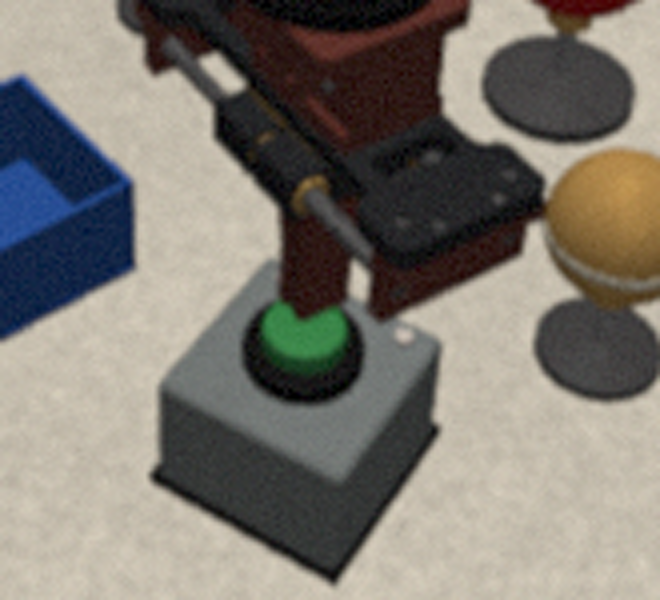

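The tips at crop (310,315) are over the green cap at (305,330), and the gripper body is well clear of the gold bauble. Going down in small steps.

Emit:
carry_out(travel=[[0, 0, -0.04], [0, 0, -0.08], [0, 0, -0.08], [0, 0, -0.08]], turn=[[0, 0, 0], [0, 0, 0], [0, 0, 0], [0, 0, 0]], jaw=[0, 0, 0, 0])

```text
t: 12.3
ee_pos: [0.4513, -0.2024, 0.0849]
ee_rot: [0.04, 1.57, -0.234]
contact_force: [0.4, 0.6, 2.7]
gripper_width: 0.0008
```

Emit:
carry_out(travel=[[0, 0, -0.01], [0, 0, -0.02], [0, 0, -0.02], [0, 0, -0.02]], turn=[[0, 0, 0], [0, 0, 0], [0, 0, 0], [0, 0, 0]], jaw=[0, 0, 0, 0])

```text
t: 12.8
ee_pos: [0.4514, -0.2025, 0.0813]
ee_rot: [-0.118, 1.57, -0.392]
contact_force: [0.4, 1.6, 9.6]
gripper_width: 0.0002
```

Emit:
carry_out(travel=[[0, 0, -0.005], [0, 0, -0.005], [0, 0, -0.005]], turn=[[0, 0, 0], [0, 0, 0], [0, 0, 0]], jaw=[0, 0, 0])

```text
t: 13.18
ee_pos: [0.4514, -0.2025, 0.081]
ee_rot: [-0.128, 1.57, -0.402]
contact_force: [-1.8, 2.7, 19.8]
gripper_width: 0.0002
```

```bash
python3 - <<'E'
from h import *
im=robot.capture('side'); cv2.imwrite('pics/s5.png',cv2.resize(im[200:350,210:375,::-1],(660,600),interpolation=cv2.INTER_CUBIC))
s=robot.read_state();print(s['ee_pos'],s['contact_force'])
E
```

```text
[ 0.45140755 -0.20245745  0.08100027] [-2.70114798  2.01684338 19.91123155]
```

View pics/s5.png

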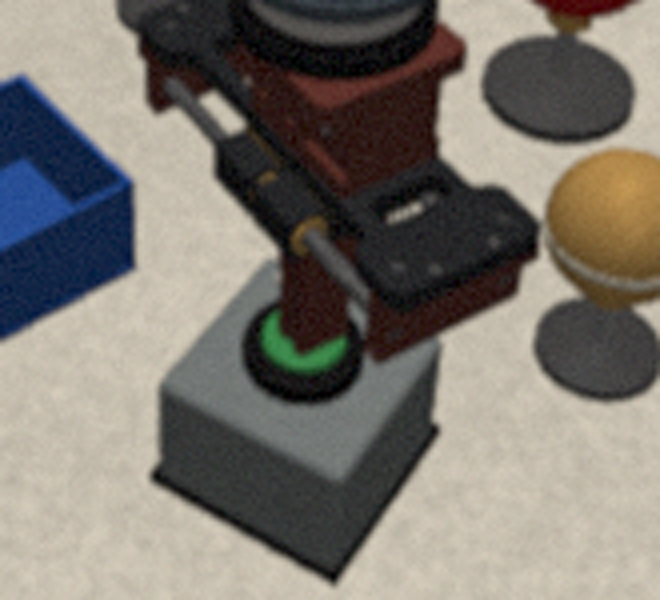

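The cap at crop (305,345) is flush with its black collar and the force has risen steeply to 20 N, so the button is fully down. Drawing clear.

Emit:
carry_out(travel=[[0, 0, 0.1], [0, 0, 0.3], [0, 0, 0.5], [0, 0, 0.7], [0, 0, 0.7], [0, 0, 0.7], [0, 0, 0.7], [0, 0, 0.7]], turn=[[0, 0, 0], [0, 0, 0], [0, 0, 0], [0, 0, 0], [0, 0, 0], [0, 0, 0], [0, 0, 0], [0, 0, 0]], jaw=[0, 0, 0, 0, 0, 0, 0, 0])

```text
t: 14.22
ee_pos: [0.4503, -0.202, 0.2185]
ee_rot: [2.991, 1.568, 2.718]
contact_force: [0.0, 0.5, 0.6]
gripper_width: 0.0
```

```bash
python3 - <<'E'
from h import *
im=robot.capture('side'); cv2.imwrite('pics/s6.png',cv2.resize(im[:,:,::-1],(800,600)))
old=cv2.resize(cv2.imread('pics/side0.png'),(512,384),interpolation=cv2.INTER_AREA)[:,:,::-1]
d=cv2.GaussianBlur(cv2.absdiff(im,old),(5,5),0).max(2)>30
n,_,st,_=cv2.connectedComponentsWithStats(d.astype(np.uint8)); print([s.tolist() for s in st[1:] if s[4]>15])
E
```

```text
[[221, 0, 152, 227, 17208]]
```

View pics/s6.png

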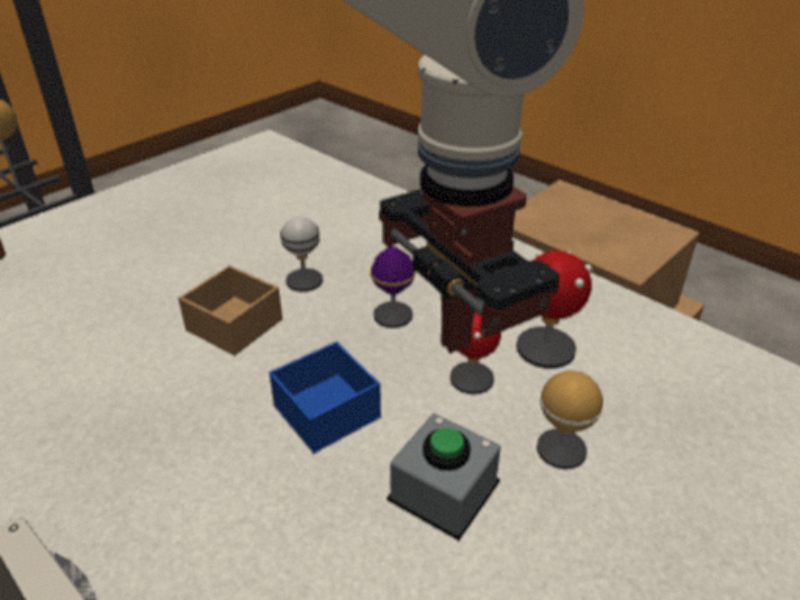

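The button at (447,442) is back up and everything else stands where it began. The only difference from the first picture is the arm itself.

```bash
python3 -c "
from plant import robot
print(robot.job_done())"
```

```text
the job is handed in; nothing more can be done
None
```

I carried out the whole sequence with the fingers shut, and the job is handed in; the hand-in reports no verdict.

- **Red bauble:** I pointed at the smaller red one, about 28 mm above its top, for about 2 s. The larger red and the turquoise look-alikes were left alone.
- **Blue tray:** I pointed about 21 mm above the middle of its rim for about 2 s.
- **Green button:** I pressed it until the cap was flush with its collar. The force reached 20 N, against about 5 N for fully down. I then drew clear to z = 0.22 m at 14.2 s.

In the last side picture the button is back up, and comparing it with the first picture shows no change except the arm. The arm hid part of the red bauble's ball and the turquoise look-alike in that picture, so for the red bauble the check rests on its foot and on the earlier views. The force reading was about zero at the end.

My first estimate of the button's height, about 80 mm, was too low. It met the fingers a little above 85 mm, so I found its bottom stop by force. No check failed.

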